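Mesh the star wheel on the bottle indexer

TASK

Fit the white six-pocket star wheel (orange square grip) onto the splined shaft of the white indexing drive, pressing lightly and rocking it left and right until the teeth mesh and it drops fully home on the collar. Only then push the drive's red-knobbed lever all the way over to its other side, and let go of everything. Leave the brown bottles beside the wheel and the glass jar beside the drive standing where they are.

Things in the scene. Friction and masses are not known exactly. Their poses are not given: they have to be found in the camera images.
- wheel_center (a point): Centre of the loose white star wheel (about 0.4 kg), on its upright axis, 47 mm above its underside. Six white petals, 14 mm thick, reach 80 mm from the axis, one at 30, 90, 150.. degrees from its x axis, with open pockets between. Aluminium hub of 72 mm diameter up to 46 mm above the underside, then the grip. It starts flat on the counter.
- wheel_grip (a point): Centre of the wheel's orange grip, a square block 34 x 34 mm, faces square to the wheel's x and y axes, 46 to 94 mm above the underside; this point is on the axis, 70 mm above the underside and 23 mm above the wheel's centre.
- wheel: The same wheel; origin at the centre of its underside, where a 40 mm deep bore enters the hub: 55 mm diameter, with six inward teeth, one under each petal, 7.5 mm wide, 36 mm long from the underside up, their tips 20 mm from the axis.
- drive: The indexing drive, a white box fixed to the counter, deck top 60 mm above the counter. Origin: on the counter, right under the shaft axis. The box spans x -90 to 90 mm and y -95 to 155 mm of its own frame. The shaft stands up at its origin; the lever stands at y = +125 mm.
- shaft_seat (a point): Centre of the top face of the dark collar (68 mm diameter) at the foot of the shaft, 66 mm above the counter. A wheel is fully home when its underside rests here; if the teeth do not mesh, it rests on the tooth tops, 24 mm higher. Once meshed the play is about 1.5 mm sideways and 6 degrees either way; any of the six meshed positions is right.
- shaft_tip (a point): Top of the upright spline shaft, 36 mm above the collar. Six teeth, 9 mm wide, 60 degrees apart, reach 26 mm from the axis and 24 mm above the collar, flat on top; core 37 mm diameter; above the teeth a 37 mm nose tapers to 20 mm. It turns only stiffly (0.8 N m), so it stays put while a wheel is rocked on it; its angle differs every time and is not given.
- clutch (a joint): Angle of the drive's lever, 0 (leaning towards the drive's -x) to 1.0 (all the way over, leaning towards the drive's +x). It swings about an axis along the drive's y, 82 mm above the counter, at x = 0, y = 125 mm of the drive's frame; a light push (about 1 N at the knob) moves it and it stays where it is left.
- clutch_tip (a point): Centre of the red ball knob (26 mm diameter) at the end of the lever's 10 mm rod, 80 mm from its pivot; 152 mm above the counter at either end of its swing. Bring a closed gripper behind it on the drive's -x side and push towards +x.
- amber1: Brown bottle with black cap, 44 mm diameter, 90 mm tall, standing near the star wheel; origin at its base. Leave alone.
- amber2: Brown bottle like amber1, on another side of the star wheel; origin at its base. Leave alone.
- jar1: Glass jar with steel lid, 76 mm diameter, 105 mm tall, standing beside the drive; origin at its base. Leave alone.
Not all that is in view belongs to the job. Leave any purple look-alike of the wheel alone.

How it is judged:
On the way, in this order (a step that is already met when the one before it is completed fails the run):
1. the star wheel is meshed and fully home on the drive's collar (z of wheel_center in the frame of shaft_seat below 0.052 m and horizontal distance between wheel_center and shaft_seat below 0.005 m and angle between wheel_center's own z axis and vertical below 0.08 rad), for 0.2 s.
2. then the lever is all the way over (value of joint clutch above 0.85 rad), for 0.2 s.
At the end, for the whole second after the job is handed in: The wheel's underside is within 5 mm of the collar's top, its axis within 5 mm of the shaft's and upright within 0.08 rad, at rest; the lever is beyond 0.85 rad; the two brown bottles and the jar beside the drive stand upright within 30 mm of where they began (all of step 1 and value of joint clutch above 0.85 rad and linear speed of wheel below 0.02 m/s and distance of each of amber1, amber2, jar1 from where it was at the start of the episode below 0.03 m and angle between each of amber1, amber2, jar1's own z axis and vertical below 0.2 rad); the robot touches nothing.
It fails at once if one of the brown bottles or the jar beside the drive is knocked over or shoved more than 30 mm (distance of any of amber1, amber2, jar1 from where it was at the start of the episode above 0.03 m or angle between any of amber1, amber2, jar1's own z axis and vertical above 0.5 rad).
It also fails if it takes over 64 s, if anything falls off the work surface, if the arm or the gripper's body presses on something with over 40 N, if the wrist force passes 120 N, or if a joint passes its speed limit or range.

ROBOT

A 7-joint arm with a two-finger parallel gripper is mounted at the origin on the work surface. World frame = base frame: x ahead of the robot, y to its left, z up, the work surface at z = 0. Lengths are in m, angles in rad, forces in N, time in s.
With the tool pointing down it reaches from about 0.425 to 0.925 m from the base axis. Payload 6.8 kg.
Tool frame: the origin (TCP) lies at the very end of the fingers, on their centre line; the grasp point (between the pads) lies 19 mm behind it; z points along the fingers, y is the line along which they close (so a half turn about z gives the same grasp; the last joint's range is limited). The gripper opens to 85 mm and grips with 20 to 120 N. Pads are 22 mm wide; open, the fingers measure 114 mm over their backs; the gripper's body (76 mm by 85 mm) begins 54 mm behind the grasp point. The pads swing forward as they close: fully open they stand 13 mm farther back than shut.
Start: joints at [1.071, 0.477, 0.022, 1.555, -0.011, 1.109, -0.083], TCP at [0.258, -0.624, 0.231] pointing down, gripper open.
Joint ranges: [-2.96, 2.96], [-0.34, 2.1], [-1.41, 1.46], [0.24, 2.44], [-1.37, 4.51], [0.17, 1.92], [-2.96, 2.96]. Speed limits (rad/s): [2.39, 2.39, 3.14, 3.14, 3.14, 3.14, 3.14].

INTERFACE

Orientations are given as a unit quaternion [w, x, y, z].
In Python, from station import bot gives the robot as it stands.
- The arm moves only by the tool jog_arm, never from a script. Its argument "motion" is a list of rows, each a list of 7 numbers: the turn, a rotation vector about the tool's x, y, z in rad, then the shift along the tool's x, y, z in mm, then the finger opening in mm, from 0 to 85.4. A call has 1 to 10 rows; each row is the pose to reach, as a shift and turn from the pose commanded when the call began, along the tool's axes at that moment; what a row does not reach only later rows make up. A row lasts 1/8 s, in which the tool goes at most 62.5 mm and 10.7 degrees, less where a joint would pass 70% of its speed; a pose out of reach is approached as far as the arm can. A call with a gripper value outside its range is refused whole. The fingers move at their own pace and stop on an object; "grip_force" is the grip in N (left out, the last holds). Time passes only in rows, so rows that repeat a pose let the fingers close. It gives the time, the measured TCP pose, the force, the opening and the grip force at its end, in the units of the state.
- bot.get_obs(): the state, without advancing time (a new reading comes with each control period).
- bot.read_camera(name): name is "side" or "top" or "wrist"; returns a dict with "pixels" (420x560x3 uint8, red, green, blue), "camera_matrix" (3x3 intrinsics, pixels), "T" (4x4, takes a point from camera to world coordinates); the wrist camera has in their place "tool_from_camera" (4x4, takes a point from camera to tool coordinates, whose origin is the TCP and whose axes are the flange's). Camera axes: x right, y down, z forward; pixel columns grow to the right and rows downward; lengths in m; the calibration is good to about 2 mm. A picture is of the moment at which its call begins: read the wrist's pose just before it. There is no depth.
- bot.hand_in(): hands the job in; it is judged then, once.
Trained networks look in a picture, given as the dict that the camera call returned (one of the last four; its "shot" number tells which), for a name from the list of things; names that differ only in an ending like _2 or _b are one class to them, and where a whole thing is asked for, a point or a joint stands for the part that bears it (a point fixed in the world has none). Each returns a list of dicts, best first, with "score" (0 to 1); they miss things now and then, are a little off and sometimes report something else, mostly with a low value. They report only what shows in the picture. A call takes as long as a camera call. They do not tell look-alikes from the thing itself.
- bot.spot_in(thing, picture): "xy" ([column, row] in pixels, amid what is visible of it).
- bot.tip_of(thing, picture): "xy" ([column, row] in pixels: a listed point, or the origin of a listed thing).
The state is a dict: "t": time; "q": joint angles; "joint_vel": joint speeds; "joint_torque": joint torques, N m; "eef_pos": TCP position; "tool_rot": TCP orientation; "contact_force": force on the tool from outside, world axes, zero at the start; "torque": the same for the moment, N m; "gripper_width": opening from 0.0 (shut) to 1.0 (fully open); "grasp_force": force on a finger pad.
Only numpy, scipy, OpenCV 4.12 (cv2) and the standard library are available. Lean on these libraries where they do the work, as an engineer would, in place of code of your own. Each camera call takes 0.05 s, during which the arm holds its last target. There are 200 camera calls.

## Working session

There is one attempt and no reset: what is moved stays moved. The work goes in short steps, Python scripts to look and compute and a tool call to move; the robot and the scene stay as the last step left them, time stands still between calls to the robot, and variables do not carry over. Pictures are saved under pics/ and viewed, at most 10 in all, crops included, and the job is handed in when it is done.

Besides the shell and the picture viewer there is one more tool, called after "Request:" by a JSON object that holds its "api" and its "payload", one argument or row to a line. jog_arm: Moves the arm, as the interface text tells. Its arguments: {"type":"object","properties":{"motion":{"type":"array"},"grip_force":{"type":"number"}},"required":["motion"]}

```bash
mkdir -p pics; ls; cat > h.py <<'E'
from station import bot
import numpy as np, cv2
from scipy.spatial.transform import Rotation as R
def ray(p,xy,o=None):
    K=np.array(p["camera_matrix"]);
    if "T" in p: T=np.array(p["T"])
    else:
        W=np.eye(4);W[:3,:3]=R.from_quat(np.roll(o["tool_rot"],-1)).as_matrix();W[:3,3]=o["eef_pos"]
        T=W@np.array(p["tool_from_camera"])
    d=T[:3,:3]@np.linalg.solve(K,[xy[0],xy[1],1]);return T[:3,3],d/np.linalg.norm(d)
def atz(p,xy,z,o=None):
    c,d=ray(p,xy,o);return c+d*(z-c[2])/d[2]
def proj(p,X):
    T=np.linalg.inv(np.array(p["T"]));c=T[:3,:3]@X+T[:3,3];u=np.array(p["camera_matrix"])@c;return u[:2]/u[2]
def tri(rs):
    A=sum(np.eye(3)-np.outer(d,d) for c,d in rs);b=sum((np.eye(3)-np.outer(d,d))@c for c,d in rs);return np.linalg.solve(A,b)
def save(p,n,box=None,s=1):
    im=p["pixels"][:,:,::-1]
    if box: im=im[box[1]:box[3],box[0]:box[2]]
    cv2.imwrite(n,cv2.resize(im,None,fx=s,fy=s,interpolation=cv2.INTER_CUBIC))
E
python3 - <<'E'
from h import *
np.set_printoptions(precision=4,suppress=True)
o=bot.get_obs();print(o["eef_pos"],o["tool_rot"],o["gripper_width"],o["contact_force"])
P={n:bot.read_camera(n) for n in("top","side","wrist")}
im=np.hstack([P["top"]["pixels"],P["side"]["pixels"]])[:,:,::-1]
cv2.imwrite("pics/a.png",np.vstack([P["top"]["pixels"],P["side"]["pixels"]])[:,:,::-1][:, :].copy() if 0 else cv2.resize(im,(800,300)))
save(P["top"],"pics/top.png",None,1.4);save(P["side"],"pics/side.png",None,1.4)
Z=dict(wheel_center=.047,wheel_grip=.07,shaft_seat=.066,shaft_tip=.102,clutch_tip=.152,drive=0,amber1=0,jar1=0,wheel=0)
for t,z in Z.items():
  for n in("top","side"):
    for r in bot.tip_of(t,P[n])[:4]: print(t,n,round(r["score"],2),np.round(r["xy"]),atz(P[n],r["xy"],z))
E
```

```text
pics
[ 0.2575 -0.6233  0.2303] [-0.0009  0.9809  0.1946 -0.0002] 0.9941212646562815 [-0.831  -0.1639  0.3769]
wheel_center top 0.91 [185. 140.] [0.7057 0.31   0.047 ]
wheel_center top 0.83 [219. 201.] [0.5258 0.2038 0.047 ]
wheel_center top 0.66 [174. 289.] [0.2647 0.3298 0.047 ]
wheel_center side 0.97 [254. 156.] [0.5292 0.2152 0.047 ]
wheel_center side 0.87 [295. 117.] [0.7069 0.3132 0.047 ]
wheel_center side 0.58 [150. 158.] [0.2707 0.33   0.047 ]
wheel_grip top 0.9 [173. 286.] [0.277  0.3245 0.07  ]
wheel_grip top 0.8 [182. 138.] [0.7065 0.314  0.07  ]
wheel_grip side 0.88 [255. 150.] [0.5352 0.2156 0.07  ]
wheel_grip side 0.87 [145. 152.] [0.2645 0.3323 0.07  ]
wheel_grip side 0.69 [293. 113.] [0.6971 0.3062 0.07  ]
shaft_seat top 0.61 [248. 232.] [0.4374 0.1137 0.066 ]
shaft_seat top 0.56 [357. 196.] [ 0.548  -0.1991  0.066 ]
shaft_seat side 0.64 [341. 273.] [ 0.5517 -0.2052  0.066 ]
shaft_tip top 0.89 [361. 194.] [ 0.5522 -0.2044  0.102 ]
shaft_tip top 0.46 [324. 216.] [ 0.4864 -0.1005  0.102 ]
shaft_tip side 0.82 [344. 261.] [ 0.5583 -0.1989  0.102 ]
clutch_tip top 0.45 [325. 215.] [ 0.4874 -0.0984  0.152 ]
clutch_tip side 0.5 [289. 221.] [ 0.4839 -0.0869  0.152 ]
drive top 0.61 [352. 199.] [ 0.5437 -0.1983  0.    ]
drive side 0.63 [335. 283.] [ 0.5513 -0.1948  0.    ]
amber1 top 0.76 [183. 203.] [0.5196 0.3239 0.    ]
amber1 top 0.59 [244. 234.] [0.4299 0.1332 0.    ]
amber1 side 0.81 [230. 204.] [0.4197 0.1232 0.    ]
amber1 side 0.57 [238. 146.] [0.5195 0.317  0.    ]
jar1 top 0.58 [349. 146.] [ 0.7092 -0.1851  0.    ]
jar1 side 0.79 [391. 252.] [ 0.7162 -0.1836  0.    ]
wheel top 0.88 [178. 284.] [0.2713 0.3314 0.    ]
wheel top 0.77 [219. 202.] [0.5262 0.2112 0.    ]
wheel top 0.68 [189. 143.] [0.7079 0.3095 0.    ]
wheel side 0.73 [255. 166.] [0.534  0.2203 0.    ]
wheel side 0.68 [292. 134.] [ 0.6899  0.2986 -0.    ]
wheel side 0.55 [255. 150.] [0.5596 0.2788 0.    ]
```

View pics/top.png

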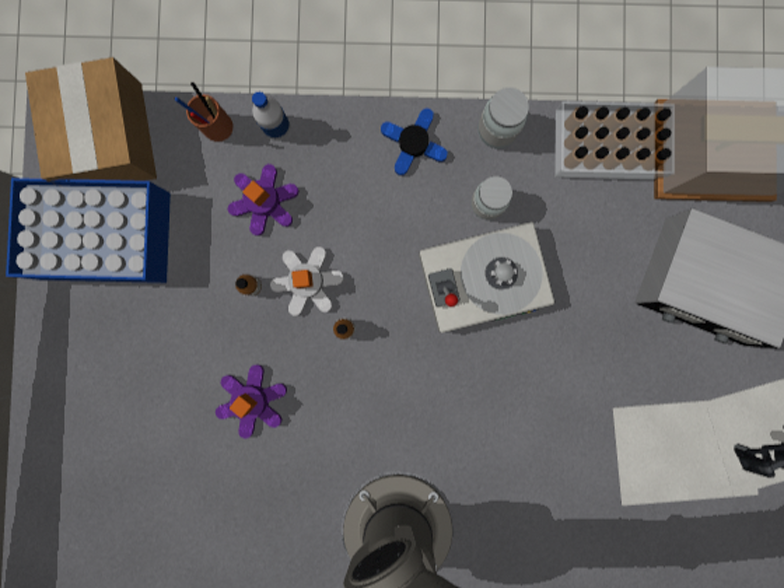

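View pics/side.png

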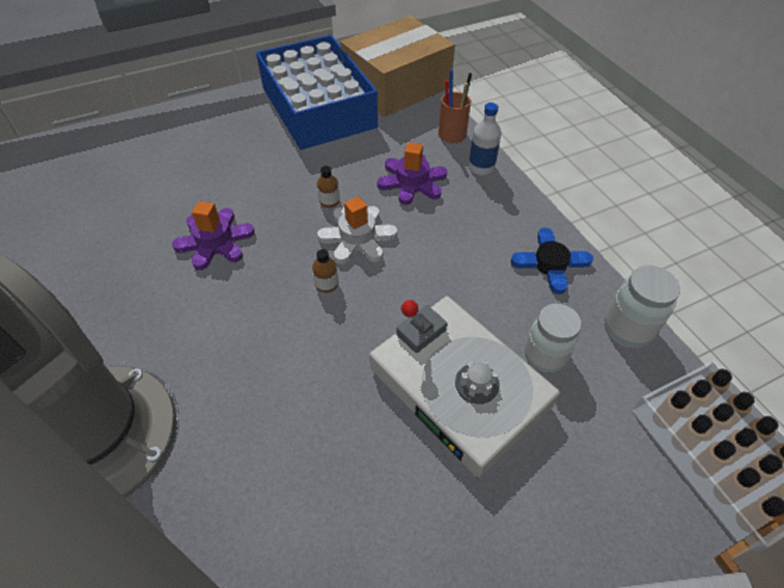

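The top view shows four wheel-like things:
- white wheel at (219,201), orange grip
- purple look-alike at (185,140)
- purple look-alike at (174,289)
- blue four-arm knob at (296,100)

I choose the white one, with bottles at (175,203) and (245,234). The drive's shaft is at (360,194), the knob at (323,214) and the jar at (352,140). Next I'll take a close wrist look at the drive, on the way to the wheel.

```bash
cat >> h.py <<'E'
def rot(q): return R.from_quat(np.roll(q,-1))
def down(yaw): # tool x axis horizontal heading = yaw
    c,s=np.cos(yaw),np.sin(yaw);return R.from_matrix(np.array([[c,s,0],[s,-c,0],[0,0,-1]]))
def rel(pos,yaw,o=None,P0=None,R0=None):
    if o is not None: P0,R0=np.array(o["eef_pos"]),rot(o["tool_rot"])
    sh=R0.inv().apply(np.array(pos)-P0)*1000;rv=(R0.inv()*down(yaw)).as_rotvec()
    return np.round(rv,4),np.round(sh,1)
def yawof(o): x=rot(o["tool_rot"]).as_matrix()[:,0];return np.arctan2(x[1],x[0])
E
python3 - <<'E'
from h import *
np.set_printoptions(precision=4,suppress=True)
o=bot.get_obs();p=bot.read_camera("wrist");print(p["tool_from_camera"],p["camera_matrix"],yawof(o))
print(rel([.46,-.2,.30],0.0,o))
E
```

```text
[[-0.0011 -0.9485 -0.3166  0.0819]
 [ 1.     -0.0011 -0.0004 -0.0001]
 [-0.     -0.3166  0.9485 -0.1415]
 [ 0.      0.      0.      1.    ]] [[355.8112   0.     273.6162]
 [  0.     355.8112 206.7593]
 [  0.       0.       1.    ]] 0.39184468890563795
(array([ 0.    , -0.    ,  0.3918]), array([ 348.8, -314.5,  -68.7]))
```

```bash
python3 - <<'E'
from h import *
o=bot.get_obs()
print(rel([.38,-.35,.29],0.2,o),rel([.585,-.2,.28],0.0,o))
E
```

```text
(array([0.    , 0.    , 0.1918]), array([ 217.6, -206.4,  -58.7])) (array([0.    , 0.    , 0.3918]), array([ 464.3, -266.8,  -48.7]))
```

Request:
{"api": "jog_arm", "payload": {
  "motion": [
    [0,0,-0.05,40,-50,-20,85],
    [0,0,0.06,85,-90,-40,85],
    [0,0,0.12,130,-130,-55,85],
    [0,0,0.16,175,-168,-58,85],
    [0,0,0.2,217,-206,-58,85],
    [0,0,0.25,275,-221,-56,85],
    [0,0,0.3,335,-236,-54,85],
    [0,0,0.35,395,-250,-50,85],
    [0,0,0.39,464,-267,-49,85],
    [0,0,0.39,464,-267,-49,85]
  ]
}}

```text
t: 2.35
eef_pos: [0.588, -0.1946, 0.2798]
tool_rot: [-0.001, 1.0, 0.005, 0.001]
contact_force: [0.1, 0.1, 0.3]
gripper_width: 0.993
grasp_force: 0.0
```

```bash
python3 - <<'E'
from h import *
np.set_printoptions(precision=4,suppress=True)
o=bot.get_obs();p=bot.read_camera("wrist");print(o["eef_pos"],yawof(o),np.abs(o["joint_vel"]).max())
np.save("o1.npy",np.r_[o["eef_pos"],o["tool_rot"]]);save(p,"pics/w1.png",None,1.4);cv2.imwrite("w1raw.png",p["pixels"][:,:,::-1])
for t,z in dict(shaft_seat=.066,shaft_tip=.102,clutch_tip=.152,drive=0).items():
    for r in bot.tip_of(t,p)[:2]: print(t,r["score"],r["xy"],atz(p,r["xy"],z,o))
E
```

```text
[ 0.588  -0.1946  0.2798] 0.009173707808853054 0.05194719482219339
shaft_seat 0.84 [281.2, 205.3] [ 0.553 -0.202  0.066]
shaft_tip 0.58 [281.7, 217.1] [ 0.553  -0.2018  0.102 ]
drive 0.97 [281.3, 186.4] [ 0.5558 -0.2032  0.    ]
```

View pics/w1.png

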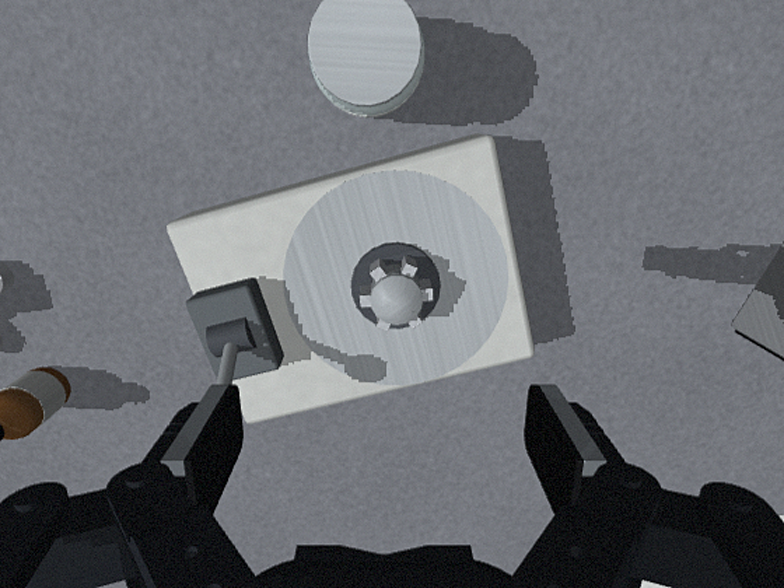

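```bash
python3 - <<'E'
from h import *
np.set_printoptions(precision=4,suppress=True)
o=bot.get_obs();p=bot.read_camera("wrist")
c=np.array([.553,-.202]);W=np.eye(4)
W[:3,:3]=rot(o["tool_rot"]).as_matrix();W[:3,3]=o["eef_pos"];q=dict(p);q["T"]=W@np.array(p["tool_from_camera"])
g=cv2.cvtColor(p["pixels"],cv2.COLOR_RGB2GRAY).astype(np.float32)
def samp(cc,z,r,th): 
    uv=np.array([proj(q,[cc[0]+r*np.cos(t),cc[1]+r*np.sin(t),z]) for t in th],np.float32)
    return cv2.remap(g,uv[None,:,0],uv[None,:,1],cv2.INTER_LINEAR)[0]
th=np.radians(np.arange(0,360,2))
for d in [(0,0),(.002,0),(-.002,0),(0,.002),(0,-.002)]:
    for r in(.022,.0235,.025):
        s=samp(c+d,.09,r,th);F=(s*np.exp(-6j*th)).mean();print(d,r,abs(F),np.degrees(np.angle(F))/6*-1)
# deck far edge & top map
N=401;S=.0002
jj,ii=np.meshgrid(range(N),range(N));X=c[0]+(200-ii)*S;Y=c[1]+(200-jj)*S
uv=np.array([proj(q,[x,y,.09]) for x,y in zip(X.ravel(),Y.ravel())],np.float32).reshape(N,N,2)
m=cv2.remap(p["pixels"],uv[...,0],uv[...,1],cv2.INTER_CUBIC)[:,:,::-1].copy()
cv2.circle(m,(200,200),130,(0,0,255),1);cv2.circle(m,(200,200),3,(0,0,255),1)
cv2.imwrite("pics/rect.png",m)
a=[atz(p,np.array(x)/1.4,.06,o)[:2] for x in((167,226),(490,137),(531,355),(248,422))];print(a)
for i,j in((1,0),(2,3)): v=a[j]-a[i];print(np.degrees(np.arctan2(v[1],v[0]))-90,np.linalg.norm(v))
for i,j in((2,1),(3,0)): v=a[j]-a[i];print(np.degrees(np.arctan2(v[1],v[0])),np.linalg.norm(v))
E
```

```text
(0, 0) 0.022 29.969441912814432 -23.298283125851317
(0, 0) 0.0235 26.360276945054363 -22.366543860328694
(0, 0) 0.025 22.66526086148552 -24.83694728667993
(0.002, 0) 0.022 26.687169867948356 -23.05692611325504
(0.002, 0) 0.0235 30.187693214194184 -22.67953670101586
(0.002, 0) 0.025 22.203257349672405 -22.973322507362372
(-0.002, 0) 0.022 20.694915856701055 -23.474119750082334
(-0.002, 0) 0.0235 20.02787630355314 -24.966704332055087
(-0.002, 0) 0.025 15.375540881208027 -23.53755820838677
(0, 0.002) 0.022 22.708904221875134 -23.951419324490086
(0, 0.002) 0.0235 15.993897608725868 -24.95492912996755
(0, 0.002) 0.025 10.760844670426499 -24.180668208720164
(0, -0.002) 0.022 30.679303024458118 -22.930076613224397
(0, -0.002) 0.0235 28.039361148773505 -22.643998753910868
(0, -0.002) 0.025 23.254736649623975 -22.50733222460728
[array([ 0.5938, -0.0431]), array([ 0.6558, -0.2761]), array([ 0.4886, -0.3201]), array([ 0.4271, -0.0879])]
14.907676085747937 0.24119684734837718
14.840709194099588 0.24020271208033775
14.719088195094294 0.1728822534698226
15.048844018035878 0.17260109374729962
```

View pics/rect.png

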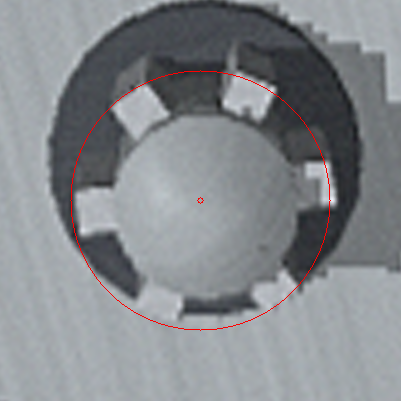

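Spline teeth show at about -23° (mod 60). The shaft centre is about (0.5535, -0.2026) and the drive yaw about 15°. Now over to the white wheel.

Request:
{"api": "jog_arm", "payload": {
  "motion": [
    [0,0,0,-3,-50,0,85],
    [0,0,0,-6,-105,0,85],
    [0,0,0,-9,-160,0,85],
    [0,0,0,-12,-215,0,85],
    [0,0,0,-15,-270,0,85],
    [0,0,0,-20,-325,0,85],
    [0,0,0,-25,-375,0,85],
    [0,0,0,-28,-405,0,85],
    [0,0,0,-28,-405,0,85],
    [0,0,0,-28,-405,0,85]
  ]
}}

```text
t: 3.9
eef_pos: [0.5563, 0.2028, 0.2804]
tool_rot: [0.001, 1.0, -0.0, 0.0]
contact_force: [-0.3, 0.0, -0.2]
gripper_width: 0.992
grasp_force: 0.0
```

```bash
python3 - <<'E'
from h import *
np.set_printoptions(precision=4,suppress=True)
o=bot.get_obs();p=bot.read_camera("wrist");print(o["eef_pos"],yawof(o),np.abs(o["joint_vel"]).max())
im=p["pixels"][:,:,::-1].copy()
hsv=cv2.cvtColor(im,cv2.COLOR_BGR2HSV);m=cv2.inRange(hsv,(4,150,150),(16,255,255))
n,l,s,ce=cv2.connectedComponentsWithStats(m)
for i in range(1,n):
  if s[i,4]>300:
    cn=cv2.findContours((l==i).astype(np.uint8),0,2)[0][0];r=cv2.minAreaRect(cn);b=cv2.boxPoints(r);w=np.array([atz(p,x,.094,o)[:2] for x in b]);
    print(s[i],"rect",w.mean(0),[ (np.linalg.norm(w[k]-w[k-1]),np.degrees(np.arctan2(*(w[k]-w[k-1])[::-1]))) for k in range(2)])
    cv2.polylines(im,[b.astype(int)],True,(0,255,0),1)
for t,z in dict(wheel_center=.047,wheel_grip=.07,wheel=0,amber1=0).items():
    for r in bot.tip_of(t,p)[:3]: print(t,r["score"],r["xy"],atz(p,r["xy"],z,o))
cv2.imwrite("pics/w2.png",cv2.resize(im,None,fx=1.4,fy=1.4))
E
```

```text
[0.5563 0.2028 0.2804] -0.0006989509496866705 0.010221661299284836
[115   0  52  30 874] rect [0.6956 0.3122] [(np.float64(0.02152401223649103), np.float64(-8.124801736922366)), (np.float64(0.041463486710697633), np.float64(-90.08779671904439))]
[ 248  186   37   36 1032] rect [0.5314 0.2105] [(np.float64(0.03238538435839058), np.float64(7.218042985440058)), (np.float64(0.03149324411733718), np.float64(-80.848676510686))]
wheel_center 0.83 [267.6, 190.9] [0.5314 0.2095 0.047 ]
wheel_center 0.68 [157.4, 14.1] [0.7043 0.3119 0.047 ]
wheel_center 0.66 [185.7, 380.6] [0.2703 0.32   0.047 ]
wheel_grip 0.72 [268.5, 196.6] [0.5318 0.2082 0.07  ]
wheel_grip 0.62 [147.9, 8.1] [0.705  0.3131 0.07  ]
wheel_grip 0.6 [180.0, 396.3] [0.2679 0.3221 0.07  ]
wheel 0.94 [266.6, 181.5] [0.5299 0.2114 0.    ]
wheel 0.78 [187.1, 352.3] [0.2758 0.3285 0.    ]
amber1 0.82 [167.1, 189.2] [0.5205 0.3338 0.    ]
amber1 0.82 [334.2, 257.0] [0.4277 0.1236 0.    ]
```

View pics/w2.png

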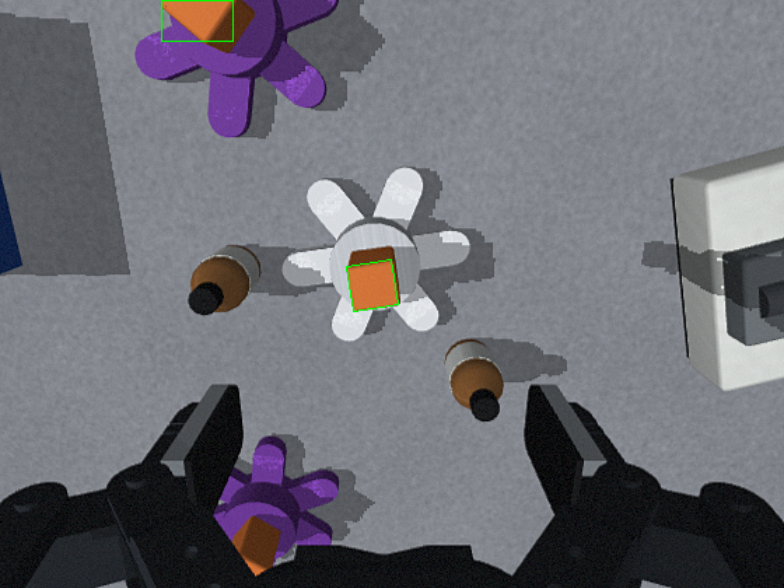

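The white wheel is confirmed: its grip shows at (373,285) in this view, between the bottles at (225,280) and (475,375). Its centre is about (0.531, 0.210), yaw about 8°. I descend partway first.

Request:
{"api": "jog_arm", "payload": {
  "motion": [
    [0,0,-0.07,-12,-3,40,85],
    [0,0,-0.14,-25,-7,85,85],
    [0,0,-0.14,-25,-7,125,85],
    [0,0,-0.14,-25,-7,150,85],
    [0,0,-0.14,-25,-7,150,85],
    [0,0,-0.14,-25,-7,150,85]
  ]
}}

```text
t: 4.9
eef_pos: [0.5318, 0.2121, 0.1314]
tool_rot: [-0.0, 0.998, 0.071, 0.001]
contact_force: [0.6, 0.5, 0.1]
gripper_width: 0.998
grasp_force: 0.0
```

```bash
python3 - <<'E'
from h import *
np.set_printoptions(precision=4,suppress=True)
o=bot.get_obs();p=bot.read_camera("wrist");print(o["eef_pos"],np.degrees(yawof(o)),np.abs(o["joint_vel"]).max())
im=p["pixels"][:,:,::-1].copy()
hsv=cv2.cvtColor(im,cv2.COLOR_BGR2HSV);m=cv2.inRange(hsv,(4,150,120),(16,255,255))
n,l,s,ce=cv2.connectedComponentsWithStats(m)
for i in range(1,n):
  if s[i,4]>300: print(s[i],atz(p,ce[i],.094,o))
for r in bot.tip_of("wheel_grip",p)[:3]: print(r["score"],r["xy"],atz(p,r["xy"],.07,o))
print(rel([.531,.210,.056],np.radians(8.),o))
save(p,"pics/w3.png")
E
```

```text
[0.5318 0.2121 0.1314] 8.093754139241717 0.010085665327504026
[ 248  197   60   75 3202] [0.5328 0.2106 0.094 ]
(array([-0.0004, -0.0015,  0.0016]), array([-1.2,  2. , 75.4]))
```

View pics/w3.png

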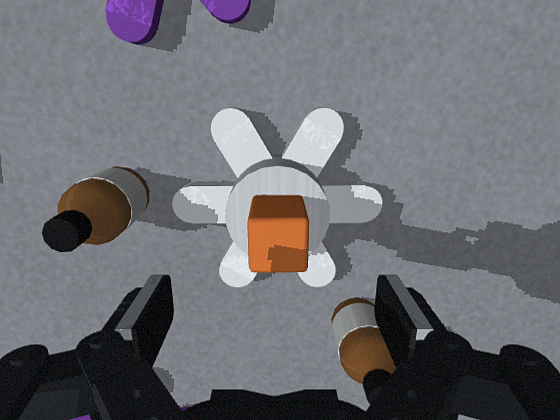

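The grip is square to the tool and centred at column 278. Descending and gripping.

Request:
{"api": "jog_arm", "payload": {
  "motion": [
    [0,0,0,0,1.5,40,85],
    [0,0,0,0,1.5,75,85],
    [0,0,0,0,1.5,75,85],
    [0,0,0,0,1.5,75,30],
    [0,0,0,0,1.5,75,20],
    [0,0,0,0,1.5,75,20],
    [0,0,0,0,1.5,75,20],
    [0,0,0,0,1.5,75,20],
    [0,0,0,0,1.5,75,20],
    [0,0,0,0,1.5,75,20]
  ],
  "grip_force": 70
}}

```text
t: 6.25
eef_pos: [0.532, 0.2107, 0.0567]
tool_rot: [-0.0, 0.998, 0.071, 0.001]
contact_force: [-0.7, -1.8, 6.6]
gripper_width: 0.386
grasp_force: 69.0
```

Request:
{"api": "jog_arm", "payload": {
  "motion": [
    [0,0,0,0,0,-30,20],
    [0,0,0,0,0,-80,20],
    [0,0,0,0,0,-130,20],
    [0,0,0,0,0,-180,20],
    [0,0,0,0,0,-200,20],
    [0,0,0,0,0,-200,20],
    [0,0,0,0,0,-200,20]
  ]
}}

```text
t: 7.12
eef_pos: [0.5301, 0.2098, 0.2536]
tool_rot: [0.001, 0.997, 0.071, -0.001]
contact_force: [-0.5, 0.5, -4.9]
gripper_width: 0.392
grasp_force: 71.3
```

```bash
python3 - <<'E'
from h import *
np.set_printoptions(precision=4,suppress=True)
o=bot.get_obs();print(o["eef_pos"],np.degrees(yawof(o)),o["contact_force"],o["gripper_width"],o["grasp_force"])
p=bot.read_camera("wrist")
for t in("wheel_grip","wheel_center"):
  for r in bot.tip_of(t,p)[:2]: print(t,r["score"],r["xy"])
print(rel([.5535,-.2026,o["eef_pos"][2]],np.radians(-23),o), o["q"])
save(p,"pics/w4.png")
E
```

```text
[0.5301 0.2098 0.2536] 8.123753762127757 [-0.4762  0.497  -4.948 ] 0.3919391375925158 71.30769610404968
wheel_grip 0.92 [271.6, 295.9]
wheel_center 0.84 [275.9, 268.5]
(array([0.0017, 0.0024, 0.5432]), array([-35.1, 411.6,   0.5])) [-0.1559  0.3164 -0.4099  1.7614  0.1397  1.0954 -2.0411]
```

View pics/w4.png

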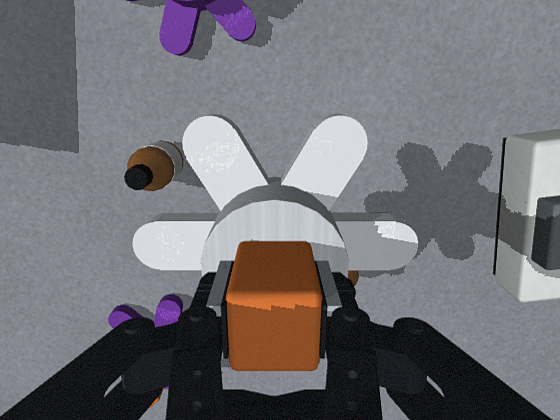

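Request:
{"api": "jog_arm", "payload": {
  "motion": [
    [0,0,0.04,-3,30,0,20],
    [0,0,0.11,-7,80,0,20],
    [0,0,0.18,-11,130,0,20],
    [0,0,0.25,-15,180,0,20],
    [0,0,0.32,-20,230,0,20],
    [0,0,0.39,-24,280,0,20],
    [0,0,0.46,-28,330,0,20],
    [0,0,0.52,-32,380,0,20],
    [0,0,0.543,-35,411,0,20],
    [0,0,0.543,-35,411,0,20]
  ]
}}

```text
t: 8.52
eef_pos: [0.5539, -0.2042, 0.2544]
tool_rot: [0.0, 0.98, -0.201, -0.001]
contact_force: [0.1, 0.1, -5.0]
gripper_width: 0.389
grasp_force: 71.3
```

Request:
{"api": "jog_arm", "payload": {
  "motion": [
    [0,0,0,0,0,0,20],
    [0,0,0,0,0,0,20]
  ]
}}

```text
t: 8.78
eef_pos: [0.5549, -0.1993, 0.2552]
tool_rot: [-0.0, 0.98, -0.198, -0.0]
contact_force: [0.5, 0.8, -4.4]
gripper_width: 0.387
grasp_force: 71.3
```

```bash
python3 - <<'E'
from h import *
np.set_printoptions(precision=4,suppress=True)
o=bot.get_obs();p=bot.read_camera("wrist");s=bot.read_camera("side");t=bot.read_camera("top")
print(o["eef_pos"],np.degrees(yawof(o)),o["contact_force"],o["gripper_width"],o["q"])
z=o["eef_pos"][2]
for n,P in(("wrist",p),("side",s),("top",t)):
  for k,dz in(("wheel_grip",.0133),("wheel_center",-.0097)):
    for r in bot.tip_of(k,P)[:1]: print(n,k,r["score"],r["xy"],atz(P,r["xy"],z+dz,o))
print(rel([.5535,-.2026,z],np.radians(-23),o))
E
```

```text
[ 0.5549 -0.1993  0.2552] -22.807780531332238 [ 0.4516  0.834  -4.3662] 0.3872374992631504 [ 0.3361  0.3204 -0.1217  1.7324  0.0421  1.0918 -1.7677]
wrist wheel_grip 0.63 [274.3, 295.4] [ 0.5551 -0.1991  0.2685]
wrist wheel_center 0.78 [274.9, 270.1] [ 0.5542 -0.1991  0.2455]
side wheel_grip 0.92 [353.8, 213.3] [ 0.5538 -0.1951  0.2685]
side wheel_center 0.89 [147.9, 157.4] [0.2634 0.1206 0.2455]
top wheel_grip 0.85 [183.3, 140.2] [0.6548 0.256  0.2685]
top wheel_center 0.96 [174.2, 287.6] [0.3006 0.2721 0.2455]
(array([-0.0008,  0.0006,  0.0034]), array([ 0. ,  3.6, -0. ]))
```

Request:
{"api": "jog_arm", "payload": {
  "motion": [
    [0,0,0.003,0,3.5,30,20],
    [0,0,0.003,0,3.5,65,20],
    [0,0,0.003,0,3.5,88,20],
    [0,0,0.003,0,3.5,88,20],
    [0,0,0.003,0,3.5,88,20]
  ]
}}

```text
t: 9.85
eef_pos: [0.554, -0.2048, 0.1684]
tool_rot: [0.0, 0.98, -0.201, 0.001]
contact_force: [0.3, 0.2, -3.7]
gripper_width: 0.388
grasp_force: 71.0
```

```bash
python3 - <<'E'
from h import *
np.set_printoptions(precision=4,suppress=True)
o=bot.get_obs()
print(o["eef_pos"],np.degrees(yawof(o)),o["contact_force"]);s=bot.read_camera("side");t=bot.read_camera("top")
a=np.vstack([cv2.resize(x["pixels"][y-60:y+60,c-80:c+80],None,fx=3.6,fy=2.5*1,interpolation=2) for x,c,y in((s,345,250),(t,360,195))])[:,:,::-1]
cv2.imwrite("pics/c5.png",a)
print(rel([.5535,-.2026,.165],np.radians(-23),o))
E
```

```text
[ 0.554  -0.2048  0.1684] -23.167983811587735 [ 0.34    0.2286 -3.6947]
(array([-0.0003, -0.0017, -0.0029]), array([-1.3, -1.8,  3.4]))
```

View pics/c5.png

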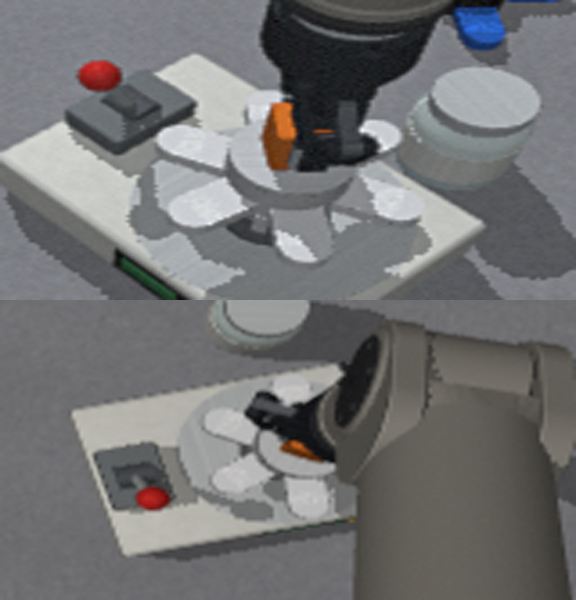

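The wheel hovers upright over the shaft, clear of the jar and lever. Lowering gently.

Request:
{"api": "jog_arm", "payload": {
  "motion": [
    [0,0,0,-1,-1.5,5,20],
    [0,0,0,-1,-1.5,10,20],
    [0,0,0,-1,-1.5,15,20],
    [0,0,0,-1,-1.5,18,20],
    [0,0,0,-1,-1.5,20,20],
    [0,0,0,-1,-1.5,20,20]
  ]
}}

```text
t: 10.7
eef_pos: [0.5531, -0.203, 0.1472]
tool_rot: [0.0, 0.98, -0.201, 0.0]
contact_force: [2.0, -1.6, -4.9]
gripper_width: 0.392
grasp_force: 71.3
```

Request:
{"api": "jog_arm", "payload": {
  "motion": [
    [0,0,0,0,0,2,20],
    [0,0,0,0,0,4,20],
    [0,0,0,0,0,6,20],
    [0,0,0,0,0,6,20]
  ]
}}

```text
t: 11.2
eef_pos: [0.5534, -0.2029, 0.1413]
tool_rot: [0.0, 0.98, -0.201, 0.001]
contact_force: [3.9, -1.8, -5.8]
gripper_width: 0.387
grasp_force: 71.3
```

Request:
{"api": "jog_arm", "payload": {
  "motion": [
    [0,0,0,0.7,0,4,20],
    [0,0,0,0.7,0,8,20],
    [0,0,0,0.7,0,12,20],
    [0,0,0,0.7,0,15,20],
    [0,0,0,0.7,0,17,20],
    [0,0,0,0.7,0,17,20]
  ]
}}

```text
t: 11.95
eef_pos: [0.5535, -0.203, 0.124]
tool_rot: [-0.0, 0.98, -0.201, -0.0]
contact_force: [3.3, -1.4, -5.8]
gripper_width: 0.391
grasp_force: 71.3
```

Meshed at once. Pressing the last millimetres.

Request:
{"api": "jog_arm", "payload": {
  "motion": [
    [0,0,0,0.5,0,1.5,20],
    [0,0,0,0.5,0,2.5,20],
    [0,0,0,0.5,0,3,20],
    [0,0,0,0.5,0,3,20]
  ]
}}

```text
t: 12.45
eef_pos: [0.5537, -0.2032, 0.1227]
tool_rot: [0.0, 0.98, -0.201, -0.0]
contact_force: [-3.0, 0.7, 9.1]
gripper_width: 0.388
grasp_force: 73.2
```

Seated, with TCP z at 0.1227 as predicted and an upward force. Release and rise.

Request:
{"api": "jog_arm", "payload": {
  "motion": [
    [0,0,0,0,0,-1,60],
    [0,0,0,0,0,-1,70],
    [0,0,0,0,0,-1,70],
    [0,0,0,0,0,-1,70],
    [0,0,0,0,0,-25,70],
    [0,0,0,0,0,-70,70],
    [0,0,0,0,0,-120,70],
    [0,0,0,0,0,-140,10],
    [0,0,0,0,0,-140,0],
    [0,0,0,0,0,-140,0]
  ]
}}

```text
t: 13.7
eef_pos: [0.5532, -0.203, 0.2599]
tool_rot: [-0.0, 0.98, -0.201, -0.001]
contact_force: [-1.2, -0.0, 0.1]
gripper_width: 0.182
grasp_force: 0.0
```

```bash
python3 - <<'E'
from h import *
np.set_printoptions(precision=4,suppress=True)
o=bot.get_obs();print(o["eef_pos"],np.degrees(yawof(o)),o["contact_force"],o["gripper_width"])
p=bot.read_camera("wrist");s=bot.read_camera("side")
for n,P in(("wrist",p),("side",s)):
  for k,z in(("wheel_grip",.136),("wheel_center",.113),("clutch_tip",.152)):
    for r in bot.tip_of(k,P)[:2]: print(n,k,r["score"],r["xy"],atz(P,r["xy"],z,o))
# side grip top height
print("proj grip home",proj(s,np.array([.5535,-.2026,.136])),"if 24 up",proj(s,np.array([.5535,-.2026,.160])))
yd=np.radians(14.9);ex=np.array([np.cos(yd),np.sin(yd),0]);k=np.array([.484,-.092,0])
print("yaw",yd)
for d,z in((-.07,.25),(-.07,.14),(0.05,.14)): print(rel(k+ex*d+[0,0,z],yd,o), k+ex*d)
a=np.hstack([s["pixels"][190:330,240:420],p["pixels"][140:280,190:370]])[:,:,::-1]
cv2.imwrite("pics/c6.png",cv2.resize(a,None,fx=2.2,fy=2.2))
E
```

```text
[ 0.5532 -0.203   0.2599] -23.156800159425995 [-1.1512 -0.0249  0.1094] 0.18159580393983857
wrist wheel_grip 0.65 [274.1, 198.9] [ 0.5525 -0.2027  0.136 ]
wrist wheel_center 0.58 [274.4, 190.8] [ 0.5524 -0.2029  0.113 ]
wrist clutch_tip 0.9 [177.9, 323.0] [ 0.4895 -0.0888  0.152 ]
side wheel_grip 0.75 [343.9, 254.5] [ 0.5512 -0.1996  0.136 ]
side wheel_grip 0.56 [145.9, 155.0] [0.263  0.2493 0.136 ]
side wheel_center 0.96 [150.9, 157.7] [0.2722 0.2598 0.113 ]
side wheel_center 0.72 [295.0, 117.7] [0.6677 0.2412 0.113 ]
side clutch_tip 0.48 [292.0, 221.4] [ 0.4883 -0.0912  0.152 ]
proj grip home [345.6816 255.2423] if 24 up [347.3387 248.9904]
yaw 0.26005405854715513
(array([-0.0004,  0.0022, -0.6642]), array([-162.4,  -31.7,   10.2])) [ 0.4164 -0.11    0.    ]
(array([-0.0004,  0.0022, -0.6642]), array([-162.2,  -31.8,  120.2])) [ 0.4164 -0.11    0.    ]
(array([-0.0004,  0.0022, -0.6642]), array([ -67.7, -105.7,  120. ])) [ 0.5323 -0.0791  0.    ]
```

View pics/c6.png

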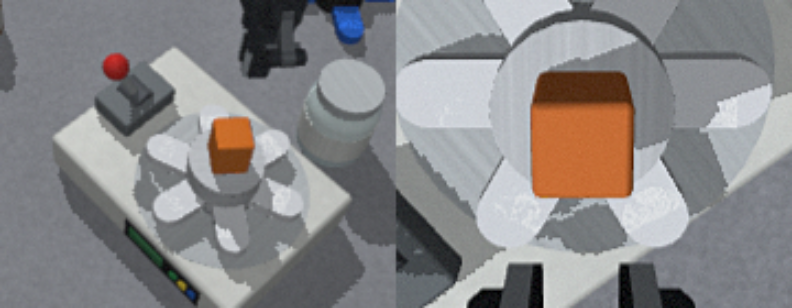

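The wheel sits flat on the collar, with its grip where the home position predicts. The red knob is at about (0.4885, -0.0905). I go behind it with the gripper closed.

Request:
{"api": "jog_arm", "payload": {
  "motion": [
    [0,0,-0.15,-40,-10,0,0],
    [0,0,-0.32,-90,-25,0,0],
    [0,0,-0.5,-130,-38,0,0],
    [0,0,-0.664,-147,-44,0,0],
    [0,0,-0.664,-147,-44,30,0],
    [0,0,-0.664,-147,-44,70,0],
    [0,0,-0.664,-147,-44,105,0],
    [0,0,-0.664,-147,-44,118,0],
    [0,0,-0.664,-147,-44,118,0],
    [0,0,-0.664,-147,-44,118,0]
  ]
}}

```text
t: 15.35
eef_pos: [0.4372, -0.1051, 0.1445]
tool_rot: [0.0, 0.992, 0.129, 0.001]
contact_force: [-0.3, 0.4, -0.6]
gripper_width: -0.001
grasp_force: 0.0
```

```bash
python3 - <<'E'
from h import *
np.set_printoptions(precision=4,suppress=True)
o=bot.get_obs();print(o["eef_pos"],np.degrees(yawof(o)),o["contact_force"],o["gripper_width"])
yd=np.radians(14.9);ex=np.array([np.cos(yd),np.sin(yd),0]);k=np.array([.4885,-.0905,.14])
for d in(-.055,.05): print(rel(k+ex*d,yd,o))
E
```

```text
[ 0.4372 -0.1051  0.1445] 14.878447889497384 [-0.3     0.413  -0.6247] -0.0014826804171134914
(array([ 0.0009, -0.002 , -0.0004]), array([-1.7, -0.9,  4.5]))
(array([ 0.0009, -0.002 , -0.0004]), array([103.3,  -1. ,   4.7]))
```

Request:
{"api": "jog_arm", "payload": {
  "motion": [
    [0,0,0,20,-1,3,0],
    [0,0,0,40,-1,3,0],
    [0,0,0,55,-1,3,0],
    [0,0,0,70,-1,3,0],
    [0,0,0,83,-1,3,0],
    [0,0,0,94,-1,3,0],
    [0,0,0,101,-1,3,0],
    [0,0,0,103,-1,3,0],
    [0,0,0,103,-1,3,0]
  ]
}}

```text
t: 16.48
eef_pos: [0.5331, -0.0781, 0.1398]
tool_rot: [0.0, 0.992, 0.129, -0.003]
contact_force: [-6.9, -1.1, 3.5]
gripper_width: -0.0
grasp_force: 3.3
```

```bash
python3 - <<'E'
from h import *
np.set_printoptions(precision=4,suppress=True)
o=bot.get_obs();print(o["eef_pos"],o["contact_force"])
s=bot.read_camera("side");t=bot.read_camera("top")
yd=np.radians(14.9);ex=np.array([np.cos(yd),np.sin(yd),0]);pv=np.array([.521,-.082,.082])
for P in(s,t):
  h=cv2.cvtColor(P["pixels"],cv2.COLOR_RGB2HSV);m=cv2.inRange(h,(0,200,100),(4,255,255));m|=cv2.inRange(h,(176,200,100),(180,255,255))
  n,l,st,ce=cv2.connectedComponentsWithStats(m);print("red",[(st[i,4],ce[i]) for i in range(1,n) if st[i,4]>8])
  print({a:proj(P,pv+ex*.08*np.sin(a-.5)+[0,0,.08*np.cos(a-.5)]) for a in(0,.7,.85,1.)})
E
```

```text
[ 0.5331 -0.0781  0.1398] [-6.9296 -1.0548  3.4582]
red []
{0: array([290.2774, 222.307 ]), 0.7: array([309.4402, 206.4995]), 0.85: array([313.2566, 204.6492]), 1.0: array([316.742 , 203.4566])}
red []
{0: array([322.4541, 216.4249]), 0.7: array([317.894 , 196.5338]), 0.85: array([316.76  , 192.4487]), 1.0: array([315.6381, 188.6807])}
```

At the stop with about 7 N. A hair more, then back off and up.

Request:
{"api": "jog_arm", "payload": {
  "motion": [
    [0,0,0,1.5,0,0,0],
    [0,0,0,2.5,0,0,0],
    [0,0,0,2.5,0,0,0],
    [0,0,0,-20,0,0,0],
    [0,0,0,-50,0,0,0],
    [0,0,0,-70,0,-30,0],
    [0,0,0,-70,0,-80,0],
    [0,0,0,-80,50,-130,0],
    [0,0,0,-80,100,-160,0],
    [0,0,0,-80,100,-160,0]
  ]
}}

```text
t: 17.82
eef_pos: [0.4853, -0.1995, 0.3034]
tool_rot: [0.002, 0.992, 0.126, 0.003]
contact_force: [-0.9, 0.2, -1.4]
gripper_width: 0.005
grasp_force: 0.0
```

```bash
python3 - <<'E'
from h import *
np.set_printoptions(precision=4,suppress=True)
o=bot.get_obs();print(o["eef_pos"],o["contact_force"],o["t"])
s=bot.read_camera("side");t=bot.read_camera("top")
for P,n in((s,"side"),(t,"top")):
  h=cv2.cvtColor(P["pixels"],cv2.COLOR_RGB2HSV);m=cv2.inRange(h,(0,180,80),(4,255,255))|cv2.inRange(h,(174,180,80),(180,255,255))
  N,l,st,ce=cv2.connectedComponentsWithStats(m);print(n,"red",[(st[i,4],ce[i]) for i in range(1,N) if st[i,4]>8])
  for k,z in dict(wheel_grip=.136,amber1=0,jar1=0).items():
    for r in bot.tip_of(k,P)[:3]: print(k,round(r["score"],2),np.array(r["xy"]),atz(P,r["xy"],z))
save(s,"pics/e.png",(200,120,440,320),3)
E
```

```text
[ 0.4853 -0.1995  0.3034] [-0.9063  0.2292 -1.3817] 17.825
side red [(np.int32(28), array([312.5714, 204.1786]))]
wheel_grip 0.84 [295.5 114.1] [0.6623 0.2296 0.136 ]
wheel_grip 0.68 [148.2 153.3] [0.2695 0.2526 0.136 ]
wheel_grip 0.64 [345.1 252.6] [ 0.5557 -0.1968  0.136 ]
amber1 0.86 [236.7 146.4] [0.5166 0.3184 0.    ]
amber1 0.57 [233.7 205.5] [0.426  0.1154 0.    ]
jar1 0.86 [384.6 254.3] [ 0.6988 -0.1808  0.    ]
top red [(np.int32(53), array([315.566 , 189.4528]))]
wheel_grip 0.87 [173.1 287.9] [0.2824 0.3058 0.136 ]
wheel_grip 0.82 [362.5 192.3] [ 0.5528 -0.2014  0.136 ]
wheel_grip 0.72 [182.9 137.2] [0.6929 0.2932 0.136 ]
amber1 0.62 [246.4 234. ] [0.4298 0.1255 0.    ]
amber1 0.5 [180.7 203.2] [0.5198 0.3301 0.    ]
jar1 0.88 [346.8 144.1] [ 0.715  -0.1779  0.    ]
jar1 0.55 [316.5 189.3] [ 0.5723 -0.0868  0.    ]
jar1 0.43 [357.5 196.4] [ 0.5533 -0.2136  0.    ]
```

View pics/e.png

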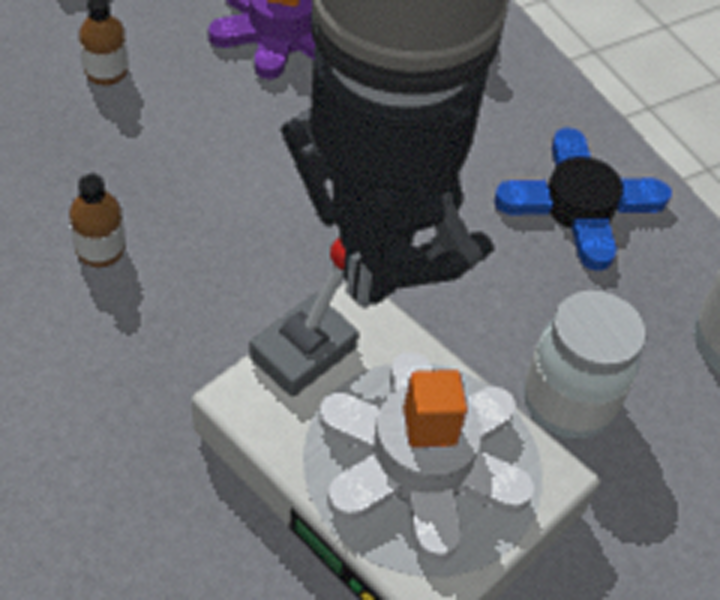

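```bash
python3 - <<'E'
from h import *
im=cv2.imread("pics/top.png");h=cv2.cvtColor(im,cv2.COLOR_BGR2HSV);m=cv2.inRange(h,(0,180,80),(4,255,255))|cv2.inRange(h,(174,180,80),(180,255,255))
N,l,st,ce=cv2.connectedComponentsWithStats(m);c=[((ce[i]+.5)/1.4-.5) for i in range(1,N) if st[i,4]>15];print(c)
t=bot.read_camera("top");a=atz(t,c[0],.152);b=atz(t,[315.57,189.45],.152);print(a,b,np.linalg.norm(a-b),2*.08*np.sin(.5),.08*(np.sin(.5)+np.sin(.35)))
E
```

```text
[array([322.01896334, 213.85208597])]
[ 0.49081249 -0.09058527  0.152     ] [ 0.55600865 -0.07201204  0.152     ] 0.06779014543336595 0.07670808617667248 0.06578586768477235
```

The top view gives about 68 mm of knob travel, which is close to the 0.85 rad threshold. I'll push once more, a little firmer, to be sure.

Request:
{"api": "jog_arm", "payload": {
  "motion": [
    [0,0,0,0,-50,20,0],
    [0,0,0,10,-100,60,0],
    [0,0,0,10,-100,115,0],
    [0,0,0,10,-100,158,0],
    [0,0,0,30,-100,162,0],
    [0,0,0,55,-100,162,0],
    [0,0,0,72,-100,162,0],
    [0,0,0,80,-100,162,0],
    [0,0,0,83,-100,162,0],
    [0,0,0,83,-100,162,0]
  ]
}}

```text
t: 19.52
eef_pos: [0.5336, -0.0785, 0.1381]
tool_rot: [0.0, 0.992, 0.129, -0.005]
contact_force: [-15.1, -2.6, 8.3]
gripper_width: -0.0
grasp_force: 7.6
```

15 N at the same position, so that is the hard stop.

Request:
{"api": "jog_arm", "payload": {
  "motion": [
    [0,0,0,-20,0,0,0],
    [0,0,0,-50,0,0,0],
    [0,0,0,-70,0,-30,0],
    [0,0,0,-70,0,-80,0],
    [0,0,0,-80,50,-130,0],
    [0,0,0,-80,100,-160,0],
    [0,0,0,-80,100,-160,0],
    [0,0,0,-80,100,-160,0]
  ]
}}

```text
t: 20.52
eef_pos: [0.4868, -0.1936, 0.2987]
tool_rot: [-0.0, 0.992, 0.129, 0.0]
contact_force: [-0.5, 0.5, -1.7]
gripper_width: 0.001
grasp_force: 0.0
```

```bash
python3 - <<'E'
from h import *
o=bot.get_obs();print(o["eef_pos"],o["contact_force"])
t=bot.read_camera("top");h=cv2.cvtColor(t["pixels"],cv2.COLOR_RGB2HSV);m=cv2.inRange(h,(0,180,80),(4,255,255))|cv2.inRange(h,(174,180,80),(180,255,255))
N,l,st,ce=cv2.connectedComponentsWithStats(m);print([(st[i,4],ce[i]) for i in range(1,N) if st[i,4]>8])
print(bot.hand_in())
E
```

```text
[ 0.48683769 -0.1936307   0.29871541] [-0.47319535  0.49289331 -1.68509147]
[(np.int32(53), array([315.56603774, 189.45283019]))]
the job is handed in; nothing more can be done
None
```

I handed the job in at about 20.5 s of the 64 s allowed, with no verdict returned: the star wheel is down on the collar (it meshed without rocking), the lever was pushed to its hard stop, and the bottles and jar look undisturbed.

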